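# Press the caddy's catch and trap its sprung lid

## Task

Press the grey catch on the terracotta caddy right down and keep it pressed; its lid then springs loose and slides towards the upturned glass. With the other finger, trap the lid once it has come open by about 15 mm or more, but before it touches the glass, and finish like that: catch held down and lid held back by the fingers. Only push, do not pick anything up, and leave the glass and everything else standing on the bench where it is.

Things in the scene. Friction and masses are not known exactly. Their poses are not given: they have to be found in the camera images.
- caddy: Terracotta-coloured plastic caddy, fixed, 127 (x) by 240 (y) by 80 mm tall. Origin: centre of its underside. Its y axis runs along its length, the way the lid slides open. The fixed deck at the -y end (y -120 to -30 mm) is 70 mm high and carries the catch; the lid covers the rest. Rails along both long edges (x beyond +-56 mm) reach 80 mm high.
- catch (a joint): How far the catch is pressed, m: 0 = up, 0.010 = fully down. Spring: 3 N to start it, 6 N at the bottom, then a hard stop. It lets the lid go at about 0.006 and springs up if released.
- catch_top (a point): Centre of the top face of the grey ribbed catch: a flat pad 44 (x) by 42 mm (y), on the caddy's centreline at y = -64 mm; its top is 96 mm above the bench when up and 86 mm when fully down. Moves with the catch. Axes parallel to the caddy's.
- lid (a joint): How far the lid has slid open, m, along the caddy's +y: about 0.001 = latched shut, 0.10 = end stop (the glass stands nearer). Once let go, a 4 N spring drives it against a damper at about 35 mm/s. The lid is a flat plate, top 76 mm above the bench, 135 mm long; its leading edge is at caddy y = 115 mm when shut.
- lid_ridge (a point): Middle of the top edge of the white upright ridge on the lid's rear (-y) end, 111 mm above the bench: 90 mm long (x), 8 mm thick (y), 35 mm above the flat lid. Shut, it is 48 mm beyond the catch's centre (+y), 23 mm clear of the catch. Moves with the lid. A finger standing just above the flat lid on the ridge's far (+y) side stops it.
- tumbler: Upturned clear glass tumbler, 72 mm diameter at the bottom, 60 mm at the top, 105 mm tall, standing loose on the bench in the lid's way, near side 50 to 75 mm ahead of the shut lid's leading edge. Origin: centre of its mouth, on the bench.
- measuring_cup: Steel measuring cup, 74 mm diameter, 50 mm tall, flat handle reaching 120 mm along its +y. Origin: centre of its underside. Leave alone.
- tray: Shallow aluminium tray, 160 by 240 by 22 mm. Origin: centre of its underside. Leave alone.
- spatula: Bamboo spatula, 200 mm long, lying flat in the tray. Origin: middle of its length, underside; blade towards its +x. Leave alone.
- jar: Amber glass jar with a lid, 64 mm diameter, 100 mm tall. Origin: centre of its underside. Leave alone.
- mug: Blue mug, 80 mm diameter, 90 mm tall, handle at its +y. Origin: centre of its underside. Leave alone.

How it is judged:
On the way, in this order (a step that is already met when the one before it is completed fails the run):
1. the catch is being pressed while the lid is still shut (value of joint catch above 0.004 m and value of joint lid below 0.01 m).
2. the lid has sprung open and is stopped by the fingers, the catch still held down (value of joint catch above 0.005 m and value of joint lid above 0.012 m and contact force between the fingers and lid above 0.5 N and velocity of joint lid below 0.01 m/s), for 0.2 s.
At the end, for the whole second after the job is handed in: The fingers hold the catch at least 5 mm down (over 1 N on it) and hold the lid at rest (over 0.5 N on it), open by more than 12 mm, never having touched the glass (all of step 2 and contact force between the fingers and catch above 1 N and velocity of joint lid above -0.01 m/s); the arm keeps its last pose, push and grip.
It fails at once if the lid touches the glass (contact force between lid and tumbler above 0.05 N).
It fails at once if something standing on the bench is moved or lifted (more than 15 mm) (distance of any of tumbler, measuring_cup, tray, spatula, jar, mug from where it was at the start of the episode above 0.015 m).
It also fails if it takes over 29 s, if anything falls off the work surface, if the arm or the gripper's body presses on something with over 40 N, if the wrist force passes 120 N, or if a joint passes its speed limit or range.

## Robot

A 6-joint arm with a two-finger parallel gripper is mounted at the origin on the work surface. World frame = base frame: x ahead of the robot, y to its left, z up, the work surface at z = 0. Lengths are in m, angles in rad, forces in N, time in s.
With the tool pointing down it reaches from about 0.35 to 0.975 m from the base axis. Payload 4.9 kg.
Tool frame: the origin (TCP) lies on the mounting face of the last link; the fingertips stand 173 mm ahead of it and the grasp point (between the pads) lies 155 mm ahead of it; z points along the fingers, y is the direction in which the jaws open and shut (so a half turn about z gives the same grasp; the last joint's range is limited). The gripper opens to 85 mm and grips with 20 to 120 N. Pads are 22 mm wide; open, the fingers measure 114 mm over their backs; the gripper's body (76 mm by 85 mm) begins 54 mm behind the grasp point. The pads swing forward as they close: fully open they stand 13 mm farther back than shut.
Start: joints at [1.081, 0.053, 1.613, -0, 1.476, -0.119], TCP at [0.226, 0.583, 0.405] pointing down, gripper open.
Joint ranges: [-3.01, 3.01], [-1.01, 2.22], [0.06, 2.58], [-1.02, 4.17], [0.09, 2.62], [-3.14, 3.14]. Speed limits (rad/s): [2.57, 2.57, 3.14, 3.14, 3.14, 3.14].

## Interface

Orientations are given as a rotation vector (axis times angle).
In Python, from station import ctrl gives the robot as it stands. The module is installed in compiled form; this text tells all that it offers.
- The arm moves only by the tool jog_arm, never from a script. Its argument "steps" is a list of rows, each a list of 2 entries, a list of its own where there are three numbers: the shift along the tool's x, y, z in cm, then the turn, a rotation vector about the tool's x, y, z in degrees. In form: [[[tx, ty, tz], [rx, ry, rz]], ...]. A call has 1 to 8 rows; each row shifts and turns the pose as measured when the row begins, along the tool's axes as they then stand; what a row does not reach is not made up. A row lasts 1/10 s, in which the tool goes at most 50 mm and 8.59 degrees, less where a joint would pass 70% of its speed; a pose out of reach is approached as far as the arm can. A call is refused whole if a number of a shift passes 5 or a number of a turn 8.59, either way. A call with a gripper value outside its range is refused whole. "fingers" is the gripper command: -1 is shut, 1 is fully open, values between are in proportion, set as the call begins (left out, the last holds). The fingers move at their own pace and stop on an object; "grip_force" is the grip in N (left out, the last holds). Time passes only in rows, so rows that do not move let the fingers close. It gives the time, the measured TCP pose, the force and the opening at its end, in the units of the state.
- ctrl.get_obs(): the state, without advancing time (a new reading comes with each control period).
- ctrl.get_image(name): name is "side" or "top" or "wrist"; returns the picture (384x512x3 uint8, red, green, blue); there is no depth.
- ctrl.camera_info(name): a dict with "K" (3x3 intrinsics, pixels), "dist_coeffs" ([k1, k2, p1, p2, k3] as OpenCV has them; the pictures are not rectified), "camera_from_world" (4x4, takes a point from world to camera coordinates). Camera axes: x right, y up, looking along -z (the intrinsics and any distortion apply to the point x, -y, -z); pixel columns grow to the right and rows downward; lengths in m; the calibration is good to about 2 mm. A picture is of the moment at which its call begins: read the wrist's pose just before it. camera_info takes no time and is no camera call; for the wrist camera it gives the pose at the moment of the call.
- ctrl.finish_job(): hands the job in, once; it reports no verdict.
The state is a dict: "t": time; "q": joint angles; "dq": joint speeds; "effort": joint torques, N m; "tool_pos": TCP position; "tool_rot": TCP orientation; "contact_force": force on the tool from outside, world axes, zero at the start; "wrist_torque": the same for the moment, N m; "opening": finger opening in m.
Only numpy, scipy, OpenCV 4.12 (cv2) and the standard library are available. Lean on these libraries where they do the work, as an engineer would, in place of code of your own. Each camera call takes 0.05 s, during which the arm holds its last target.

## Working session

There is one attempt and no reset: what is moved stays moved. The work goes in short steps, Python scripts to look and compute and a tool call to move; the robot and the scene stay as the last step left them, time stands still between calls to the robot, and variables do not carry over. Pictures are saved under pics/ and viewed, and the job is handed in when it is done.

Besides the shell and the picture viewer there is one more tool, called after "Call:" as a command line: name --argument value ..., lists and objects as JSON in quotes. jog_arm: Moves the arm, as the interface text tells. Its arguments: {"type":"object","properties":{"steps":{"type":"array","items":{"type":"array"}},"fingers":{"type":"number"},"grip_force":{"type":"number"}},"required":["steps"]}

```bash
mkdir -p pics; python3 - <<'E'
from station import ctrl
import cv2
print(ctrl.get_obs())
for n in ["side","top","wrist"]:
    i=ctrl.camera_info(n); print(n,i)
    cv2.imwrite(f"pics/{n}0.png",ctrl.get_image(n)[:,:,::-1])
E
```

```text
{'t': 0.0, 'q': array([ 1.08098639e+00,  5.33694579e-02,  1.61432040e+00,  9.60839306e-06,
        1.47600644e+00, -1.18982964e-01]), 'dq': array([ 4.71708847e-04,  2.05130955e-04, -3.33242484e-04, -9.90373350e-05,
       -1.14173026e-03,  3.53541343e-04]), 'effort': array([ 9.97898096e-04, -3.93667567e+01, -3.70180321e+01, -1.05773267e-04,
        6.84726663e-03, -1.61083699e-05]), 'tool_pos': array([0.22635036, 0.58227837, 0.40343906]), 'tool_rot': array([-0.57904508, -3.08711562,  0.00314734]), 'contact_force': array([-0.89347882,  0.12828807, -0.08310103]), 'wrist_torque': array([-0.02509815, -0.07449992,  0.01011265]), 'opening': 0.08539940724280122}
side {'K': array([[464.95988721,   0.        , 254.86692348],
       [  0.        , 464.95988721, 189.79129586],
       [  0.        ,   0.        ,   1.        ]]), 'dist_coeffs': array([-0.17941061,  0.        ,  0.        ,  0.        ,  0.        ]), 'camera_from_world': array([[ 0.90528102, -0.42470285,  0.00968284, -0.54945392],
       [ 0.30077451,  0.65688329,  0.69140367, -0.24386826],
       [-0.30000161, -0.62300227,  0.7
[... 424 characters left out ...]
[ 0.98591181,  0.00281652,  0.16724227, -0.60781495],
       [-0.16715903, -0.01915843,  0.98574379, -0.85871885],
       [ 0.        ,  0.        ,  0.        ,  1.        ]])}
wrist {'K': array([[327.68095331,   0.        , 259.86167871],
       [  0.        , 327.68095331, 185.73919436],
       [  0.        ,   0.        ,   1.        ]]), 'dist_coeffs': array([-0.08309364,  0.        ,  0.        ,  0.        ,  0.        ]), 'camera_from_world': array([[ 0.36237223,  0.93203195, -0.00167709, -0.62452102],
       [-0.89039927,  0.34565261, -0.29616452,  0.03858379],
       [-0.2754551 ,  0.10881508,  0.95513547, -0.37904039],
       [ 0.        ,  0.        ,  0.        ,  1.        ]])}
```

View pics/side0.png

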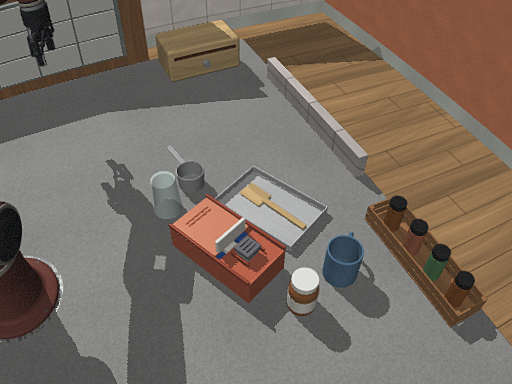

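View pics/top0.png

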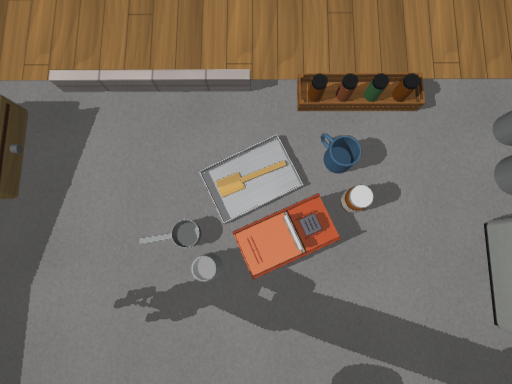

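View pics/wrist0.png

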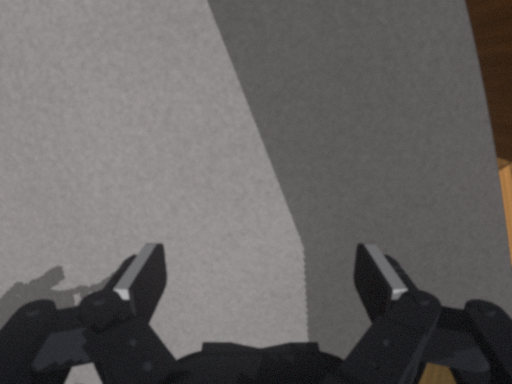

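The side and top views show the caddy: the catch sits near top px (311,224), the ridge near (293,233) and the glass near (204,268). The wrist camera doesn't see them yet. I'll enlarge both crops.

```bash
python3 - <<'E'
import cv2
a=cv2.imread("pics/top0.png")[190:290,180:350]; cv2.imwrite("pics/topc.png",cv2.resize(a,None,fx=4.7,fy=4.7,interpolation=cv2.INTER_CUBIC))
a=cv2.imread("pics/side0.png")[160:305,140:300]; cv2.imwrite("pics/sidec.png",cv2.resize(a,None,fx=4,fy=4,interpolation=cv2.INTER_CUBIC))
E
```

```text
(no output)
```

View pics/topc.png

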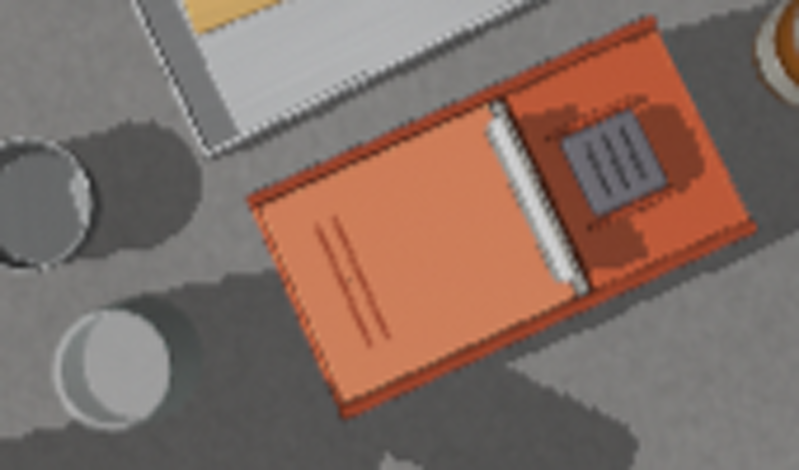

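View pics/sidec.png

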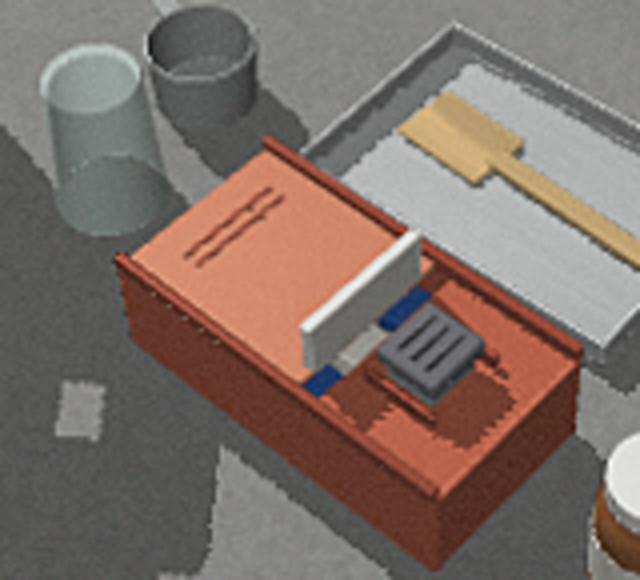

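```bash
cat > h.py <<'E'
import numpy as np, cv2
from station import ctrl
from scipy.optimize import least_squares
def proj(n,P,info=None):
    i=info or ctrl.camera_info(n); T=i["camera_from_world"]; P=np.atleast_2d(P).astype(float)
    c=P@T[:3,:3].T+T[:3,3]; c=c*[1,-1,-1]
    return cv2.projectPoints(c,np.zeros(3),np.zeros(3),i["K"],i["dist_coeffs"])[0][:,0]
def un(p,s,off): return (np.array(p,float)+.5)/s-.5+off
def ontoz(n,uv,z):
    f=lambda q: (proj(n,[q[0],q[1],z])[0]-uv)
    return least_squares(f,[.5,.1]).x
def place(p,L):
    c,s=np.cos(p[2]),np.sin(p[2]); L=np.array(L)
    return np.c_[p[0]+c*L[:,0]-s*L[:,1],p[1]+s*L[:,0]+c*L[:,1],L[:,2]]
E
python3 - <<'E'
from h import *
L=[(.0635,.12,.08),(-.0635,.12,.08),(.0635,-.12,.08),(-.0635,-.12,.08)]
K=[(.022,-.043,.096),(.022,-.085,.096),(-.022,-.085,.096),(-.022,-.043,.096)]
top=un([(250,200),(343,410),(652,18),(755,228),(562,140),(632,110),(667,187),(597,215)],4.7,[180,190])
side=un([(265,140),(118,258),(580,352),(437,497)],4,[140,160])
def res(p,w):
    r=[]
    if 't' in w: r.append(proj("top",place(p,L+K))-top)
    if 's' in w: r.append(proj("side",place(p,L))-side)
    return np.concatenate(r).ravel()
for w in ['t','s','ts']:
    s=least_squares(res,[.55,-.05,.4],args=(w,)); print(w,s.x,np.round(s.fun.reshape(-1,2),1).tolist())
p=s.x
print(place(p,[(0,-.064,.096),(0,-.016,.111),(0,.115,.076)]))
# glass: top rim center z=.105
tg=un((125,368),4.7,[180,190]); print('glass top', ontoz('top',tg,.105))
sg=un((91,78),4,[140,160]); print('glass side', ontoz('side',sg,.105))
g=ontoz('side',sg,.105); c,s_=np.cos(p[2]),np.sin(p[2]); d=g-p[:2]; print('in caddy',[c*d[0]+s_*d[1],-s_*d[0]+c*d[1]])
for uv in [(360,198)]: print('jar',ontoz('top',np.array(uv),.1))
o=ctrl.get_obs(); print(cv2.Rodrigues(o['tool_rot'])[0])
E
```

```text
t [ 0.49229719 -0.08936245  0.42054642] [[-1.3, -1.2], [-0.5, 2.2], [0.5, -1.0], [0.9, 0.8], [-0.4, -0.2], [0.3, -0.7], [0.6, -0.6], [-0.1, 0.4]]
s [ 0.49181122 -0.09175005  0.42908807] [[0.9, -0.9], [-1.6, 0.7], [1.7, -1.1], [-0.9, 0.8]]
ts [ 0.49213498 -0.09009072  0.42488797] [[-1.0, -0.9], [-0.0, 2.5], [0.6, -1.1], [1.2, 0.6], [-0.1, -0.2], [0.5, -0.8], [0.9, -0.7], [0.2, 0.4], [1.0, -1.4], [-1.6, -0.1], [1.4, -1.5], [-1.4, 0.2]]
[[ 0.51851698 -0.14840015  0.096     ]
 [ 0.49873048 -0.10466808  0.111     ]
 [ 0.44472983  0.01468405  0.076     ]]
glass top [0.41237166 0.10300657]
glass side [0.41282642 0.11062795]
in caddy [np.float64(0.010483160310827383), np.float64(0.2155642237160959)]
jar [ 0.58234801 -0.2698147 ]
[[-9.32049776e-01  3.62329513e-01 -7.34312697e-04]
 [ 3.62330219e-01  9.32048696e-01 -1.42859250e-03]
 [ 1.66793968e-04 -1.59758300e-03 -9.99998710e-01]]
```

Both cameras agree on the caddy to about 2 mm: origin (0.492, -0.090), yaw 24.3°. The glass stands about 64 mm ahead of the lid. I'll move over the caddy first, then turn the tool.

Call:
jog_arm --steps '[[[-3.1,-3.3,0],[0,0,0]],[[-3.1,-3.3,0],[0,0,0]],[[-3.1,-3.3,0],[0,0,0]],[[-3.1,-3.3,0],[0,0,0]],[[-3.1,-3.3,0],[0,0,0]],[[-3.1,-3.3,0],[0,0,0]],[[-3.1,-3.3,0],[0,0,0]],[[-3.1,-3.3,0],[0,0,0]]]' --fingers 1

```text
t: 0.95
tool_pos: [0.3638, 0.2388, 0.4]
tool_rot: [-0.561, -3.089, 0.009]
contact_force: [0.7, 0.6, -0.3]
opening: 0.0856
```

Call:
jog_arm --steps '[[[-3.1,-3.3,0],[0,0,0]],[[-3.1,-3.3,0],[0,0,0]],[[-3.1,-3.3,0],[0,0,0]],[[-3.1,-3.3,0],[0,0,0]],[[-3.1,-3.3,0],[0,0,0]],[[-3.1,-3.3,0],[0,0,0]],[[-3.1,-3.3,0],[0,0,0]],[[-3.1,-3.3,0],[0,0,0]]]'

```text
t: 1.75
tool_pos: [0.5039, -0.1109, 0.4003]
tool_rot: [0.563, 3.09, -0.006]
contact_force: [1.5, 1.2, 0.0]
opening: 0.0857
```

Call:
jog_arm --steps '[[[0,0,0],[0,0,8.5]],[[0,0,0],[0,0,8.5]],[[0,0,0],[0,0,8.5]],[[0,0,0],[0,0,8.5]],[[0,0,0],[0,0,8.5]],[[0,0,0],[0,0,8.5]],[[0,0,0],[0,0,8.5]],[[0,0,0],[0,0,8.5]]]'

```text
t: 2.55
tool_pos: [0.5044, -0.118, 0.3962]
tool_rot: [-2.213, -2.226, 0.01]
contact_force: [0.7, 0.5, -0.2]
opening: 0.0855
```

Call:
jog_arm --steps '[[[0,0,0],[0,0,8.5]],[[0,0,0],[0,0,8.5]],[[0,0,0],[0,0,8.5]],[[0,0,0],[0,0,8.5]],[[0,0,0],[0,0,8.5]],[[0,0,0],[0,0,8.5]],[[0,0,0],[0,0,8.5]],[[0,0,0],[0,0,0]]]'

```text
t: 3.35
tool_pos: [0.5033, -0.1176, 0.3927]
tool_rot: [-3.03, -0.817, 0.018]
contact_force: [-0.5, 0.9, 0.0]
opening: 0.0857
```

```bash
cat >> h.py <<'E'
P=np.array([0.4921,-0.0901,0.4249])
def tell(target_y=-.0205,p=P):
    o=ctrl.get_obs(); R=cv2.Rodrigues(o['tool_rot'])[0]; x=o['tool_pos']
    tg=place(p,[(0,target_y,0)])[0]; c,s=np.cos(p[2]),np.sin(p[2])
    ya=-np.array([-s,c,0]); Rt=np.c_[np.cross(ya,[0,0,-1]),ya,[0,0,-1]]
    rv=np.degrees(cv2.Rodrigues(R.T@Rt)[0].ravel())
    d=R.T@(np.array([tg[0],tg[1],x[2]])-x)
    print('t',o['t'],'z',x[2],'shift cm',np.round(d*100,2),'turn',np.round(rv,2),'F',o['contact_force'],'q',np.round(o['q'],2))
E
python3 - <<'E'
from h import *
tell()
i=ctrl.camera_info('wrist'); np.save('wi.npy',i,allow_pickle=True)
cv2.imwrite('pics/w1.png',ctrl.get_image('wrist')[:,:,::-1])
E
```

```text
t 3.35 z 0.3927257856822639 shift cm [ 0.21 -0.9   0.  ] turn [-0.3   0.62  5.83] F [-0.54879351  0.8550443   0.00696581] q [-0.37 -0.2   1.87 -0.    1.48  0.67]
```

View pics/w1.png

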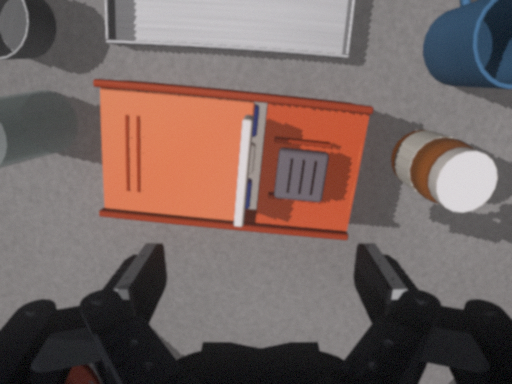

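The wrist view shows the whole caddy: corners (96,82), (101,213), (372,108) and (347,236), with the catch pad centred near (301,176). I'll use it to check the pose.

```bash
python3 - <<'E'
from h import *
i=np.load('wi.npy',allow_pickle=True).item()
L=[(.0635,.12,.08),(-.0635,.12,.08),(.0635,-.12,.08),(-.0635,-.12,.08)]
K=[(.022,-.043,.096),(.022,-.085,.096),(-.022,-.085,.096),(-.022,-.043,.096)]
m=np.array([(96,82),(101,213),(372,108),(347,236),(277,150),(327,154),(325,202),(275,198)],float)
f=lambda p:(proj('w',place(p,L+K),i)-m).ravel()
s=least_squares(f,P); print(s.x,np.round(s.fun.reshape(-1,2),1).tolist())
# joint pose + fingertip geometry: camera position relative to tool
o=ctrl.get_obs();R=cv2.Rodrigues(o['tool_rot'])[0]
for d in (.155,.160,.173): print(d,proj('w',[o['tool_pos']+R@[0,y,d] for y in(-.0427,.0427)],i).round(0).tolist())
print(place(s.x,[(0,-.0205,0)]))
E
```

```text
[ 0.49238986 -0.0888115   0.43180986] [[-4.6, -2.9], [-2.5, 4.8], [2.6, -2.4], [1.5, 4.6], [2.8, -1.6], [3.3, -0.7], [-2.8, 1.0], [-1.0, 0.6]]
0.155 [[162.0, 269.0], [358.0, 268.0]]
0.16 [[165.0, 263.0], [355.0, 263.0]]
0.173 [[172.0, 249.0], [348.0, 249.0]]
[[ 0.50096942 -0.1074298   0.        ]]
```

Call:
jog_arm --steps '[[[0.2,-0.8,2.0],[-0.3,0.6,6.0]],[[0,0,2.0],[0,0,0]],[[0,0,2.0],[0,0,0]],[[0,0,2.0],[0,0,0]],[[0,0,1.0],[0,0,0]],[[0,0,0],[0,0,0]]]'

```text
t: 4.0
tool_pos: [0.5008, -0.1095, 0.3006]
tool_rot: [3.066, 0.681, 0.003]
contact_force: [-0.9, 1.2, 0.4]
opening: 0.0854
```

```bash
python3 - <<'E'
from h import *
tell(p=np.array([.4922,-.0895,.428]))
for n in ['wrist','side','top']: cv2.imwrite(f'pics/{n}2.png',ctrl.get_image(n)[:,:,::-1])
a=cv2.imread("pics/side2.png")[100:310,120:320]; cv2.imwrite("pics/side2c.png",cv2.resize(a,None,fx=2.8,fy=2.8,interpolation=cv2.INTER_CUBIC))
E
```

```text
t 4.0 z 0.30056285776311487 shift cm [ 0.05 -0.12 -0.  ] turn [ 0.1  -0.1   0.54] F [-0.87657872  1.17573687  0.40204026] q [-0.36 -0.13  1.97  0.    1.3   0.77]
```

View pics/wrist2.png

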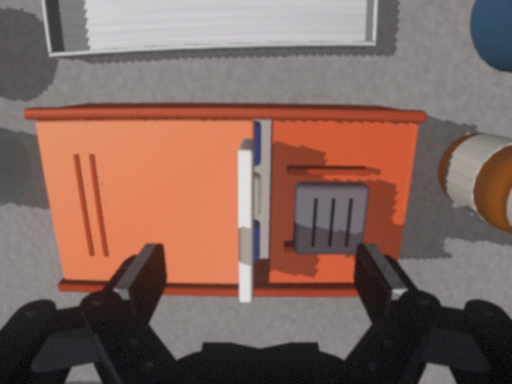

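View pics/side2c.png

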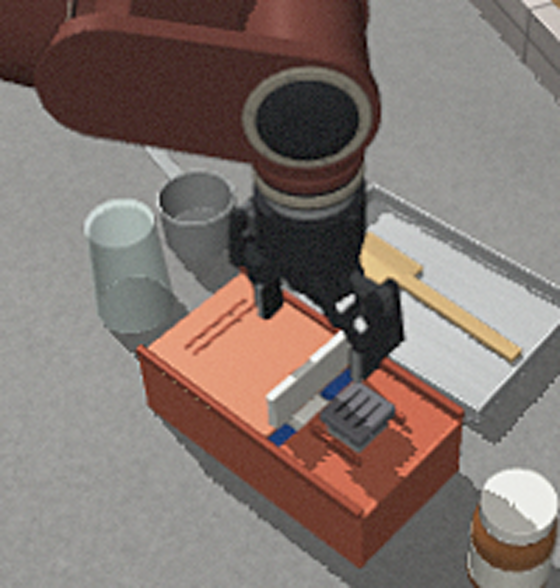

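The tool is aligned. The left finger stands beyond the ridge at (150,260), the right finger over the catch at (370,260). The side view shows clear space below both, so I'll descend gently.

Call:
jog_arm --steps '[[[0.05,-0.1,1.0],[0,0,0.5]],[[0,0,1.0],[0,0,0]],[[0,0,0],[0,0,0]]]'

```text
t: 4.45
tool_pos: [0.5028, -0.109, 0.2846]
tool_rot: [3.063, 0.665, 0.016]
contact_force: [-0.3, 0.3, 1.2]
opening: 0.0852
```

```bash
python3 - <<'E'
from h import *
tell(p=np.array([.4922,-.0895,.428]))
for n in ['wrist','side']: cv2.imwrite(f'pics/{n}3.png',ctrl.get_image(n)[:,:,::-1])
a=cv2.imread("pics/side3.png")[160:310,140:300]; cv2.imwrite("pics/side3c.png",cv2.resize(a,None,fx=4,fy=4,interpolation=cv2.INTER_CUBIC))
E
```

```text
t 4.45 z 0.2846277045783065 shift cm [-0.15 -0.16 -0.  ] turn [ 0.5  -0.5  -0.01] F [-0.27023435  0.32664329  1.19280555] q [-0.36 -0.11  1.98 -0.    1.26  0.78]
```

View pics/wrist3.png

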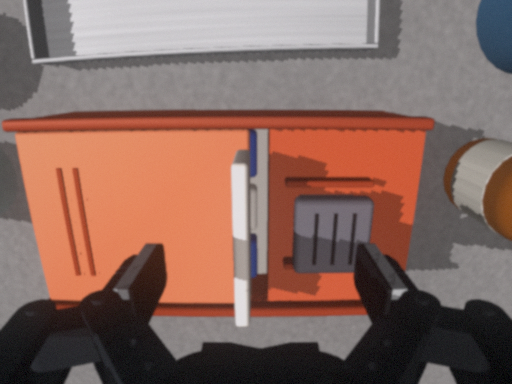

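View pics/side3c.png

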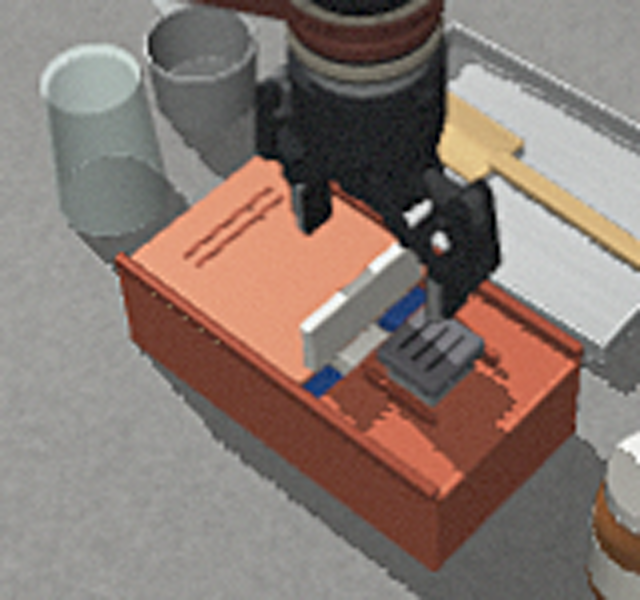

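Call:
jog_arm --steps '[[[-0.15,-0.15,0.5],[0.5,-0.5,0]],[[0,0,0.5],[0,0,0]],[[0,0,0],[0,0,0]]]'

```text
t: 4.85
tool_pos: [0.5013, -0.1084, 0.2756]
tool_rot: [3.069, 0.667, 0.002]
contact_force: [-0.3, 0.3, -0.4]
opening: 0.0858
```

```bash
python3 - <<'E'
from h import *
tell(p=np.array([.4922,-.0895,.428]))
for n in ['wrist','side']: cv2.imwrite(f'pics/{n}4.png',ctrl.get_image(n)[:,:,::-1])
a=cv2.imread("pics/side4.png")[190:280,190:290]; cv2.imwrite("pics/side4c.png",cv2.resize(a,None,fx=6,fy=6,interpolation=cv2.INTER_CUBIC))
E
```

```text
t 4.85 z 0.27558570998576265 shift cm [-0.04 -0.05 -0.  ] turn [ 0.07 -0.07 -0.01] F [-0.3346973   0.28066976 -0.3766896 ] q [-0.36 -0.1   1.99 -0.    1.25  0.78]
```

View pics/wrist4.png

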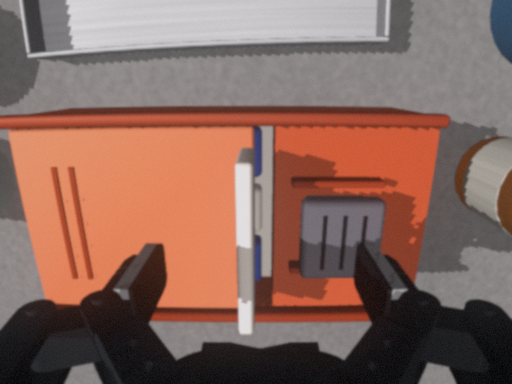

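View pics/side4c.png

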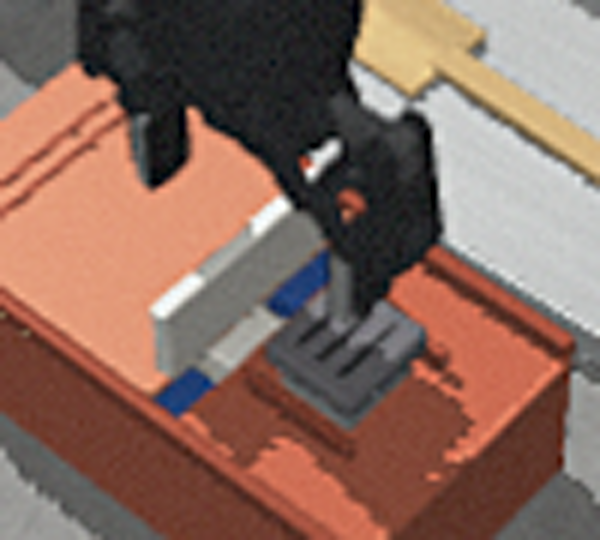

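The pressing finger hangs over the catch at crop (355,300). The trapping finger is beyond the ridge at (165,180). There is no contact yet.

Call:
jog_arm --steps '[[[-0.05,-0.05,0.4],[0,0,0]],[[0,0,0.3],[0,0,0]],[[0,0,0],[0,0,0]]]'

```text
t: 5.25
tool_pos: [0.501, -0.1083, 0.269]
tool_rot: [3.068, 0.667, 0.005]
contact_force: [-0.5, 0.0, -0.8]
opening: 0.0858
```

Call:
jog_arm --steps '[[[0,0,0.3],[0,0,0]],[[0,0,0.3],[0,0,0]],[[0,0,0],[0,0,0]]]'

```text
t: 5.55
tool_pos: [0.501, -0.1083, 0.2625]
tool_rot: [3.068, 0.667, 0.005]
contact_force: [0.6, -0.3, -0.7]
opening: 0.0851
```

Call:
jog_arm --steps '[[[0,0,0.4],[0,0,0]],[[0,0,0],[0,0,0]]]'

```text
t: 5.75
tool_pos: [0.501, -0.1083, 0.2581]
tool_rot: [3.068, 0.666, 0.004]
contact_force: [-0.4, 1.0, -0.3]
opening: 0.0855
```

```bash
python3 - <<'E'
from h import *
tell(p=np.array([.4922,-.0895,.428]))
for n in ['wrist','side']: cv2.imwrite(f'pics/{n}5.png',ctrl.get_image(n)[:,:,::-1])
a=cv2.imread("pics/side5.png")[190:280,190:290]; cv2.imwrite("pics/side5c.png",cv2.resize(a,None,fx=6,fy=6,interpolation=cv2.INTER_CUBIC))
E
```

```text
t 5.75 z 0.25806852854353673 shift cm [-0.02 -0.03 -0.  ] turn [ 0.13 -0.14 -0.01] F [-0.40775838  1.02088689 -0.31069265] q [-0.36 -0.08  2.    0.    1.22  0.78]
```

View pics/side5c.png

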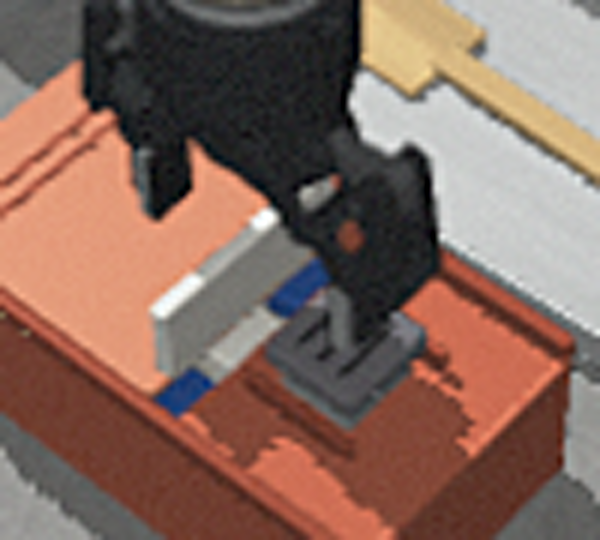

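View pics/wrist5.png

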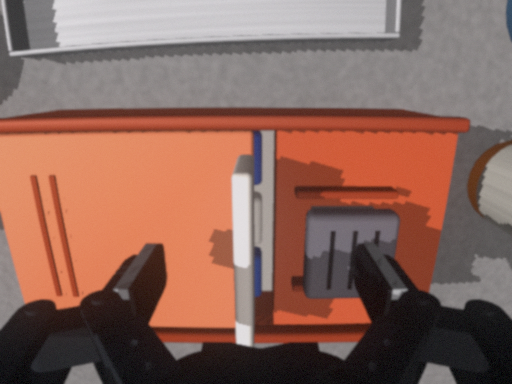

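The fingertip now sits just on the catch, so the open-finger tips are about 160 mm ahead of the TCP. Next I press about 12 mm, then hold.

Call:
jog_arm --steps '[[[0,0,0.3],[0,0,0]],[[0,0,0.3],[0,0,0]],[[0,0,0.3],[0,0,0]],[[0,0,0.2],[0,0,0]]]'

```text
t: 6.25
tool_pos: [0.5019, -0.1086, 0.2501]
tool_rot: [3.067, 0.666, 0.006]
contact_force: [-2.1, 1.8, 5.1]
opening: 0.0854
```

Call:
jog_arm --steps '[[[0,0,0.4],[0,0,0]],[[0,0,0.4],[0,0,0]],[[0,0,0.3],[0,0,0]],[[0,0,0.3],[0,0,0]]]'

```text
t: 6.65
tool_pos: [0.5034, -0.1088, 0.2458]
tool_rot: [3.068, 0.663, -0.002]
contact_force: [-12.6, 5.8, 20.8]
opening: 0.0852
```

```bash
python3 - <<'E'
from h import *
for n in ['wrist','side']: cv2.imwrite(f'pics/{n}6.png',ctrl.get_image(n)[:,:,::-1])
a=cv2.imread("pics/side6.png")[160:310,140:300]; cv2.imwrite("pics/side6c.png",cv2.resize(a,None,fx=4,fy=4,interpolation=cv2.INTER_CUBIC))
tell(p=np.array([.4922,-.0895,.428]))
E
```

```text
t 6.75 z 0.24583465670675997 shift cm [-0.22 -0.17  0.  ] turn [ 0.12  0.11 -0.12] F [-13.96042109   6.19877449  19.92871883] q [-0.36 -0.05  2.   -0.    1.2   0.79]
```

View pics/side6c.png

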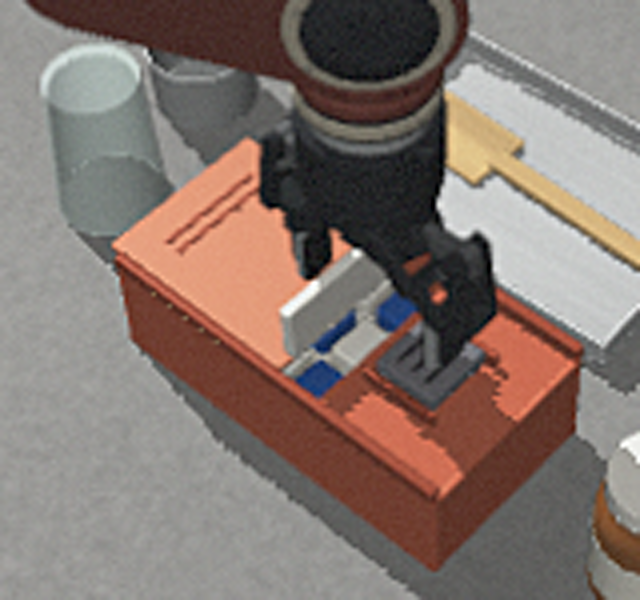

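View pics/wrist6.png

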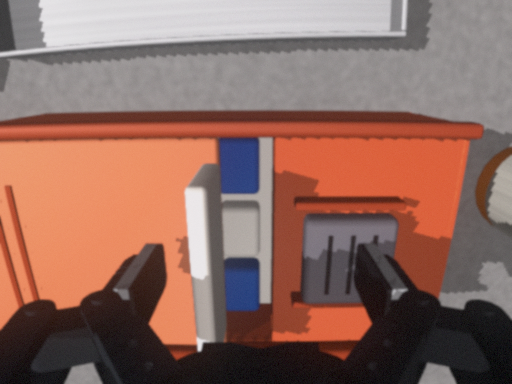

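The catch is down and the lid is on its way, with the ridge now at wrist px (205,250). I'll hold and let it reach the finger.

Call:
jog_arm --steps '[[[0,0,0.1],[0,0,0]],[[0,0,0.1],[0,0,0]],[[0,0,0.1],[0,0,0]],[[0,0,0.1],[0,0,0]]]'

```text
t: 7.15
tool_pos: [0.504, -0.1087, 0.2464]
tool_rot: [3.068, 0.663, -0.003]
contact_force: [-4.0, 1.7, 5.6]
opening: 0.0851
```

Call:
jog_arm --steps '[[[-0.05,0,0.2],[0,0,0]],[[-0.05,0,0.2],[0,0,0]],[[0,0,0.2],[0,0,0]],[[0,0,0.2],[0,0,0]]]'

```text
t: 7.55
tool_pos: [0.5044, -0.1088, 0.246]
tool_rot: [3.068, 0.663, -0.006]
contact_force: [-8.5, 4.0, 13.2]
opening: 0.0849
```

```bash
python3 - <<'E'
from h import *
for n in ['wrist','side']: cv2.imwrite(f'pics/{n}7.png',ctrl.get_image(n)[:,:,::-1])
a=cv2.imread("pics/side7.png")[160:310,140:300]; cv2.imwrite("pics/side7c.png",cv2.resize(a,None,fx=4,fy=4,interpolation=cv2.INTER_CUBIC))
tell(p=np.array([.4922,-.0895,.428]))
E
```

```text
t 7.65 z 0.24594948118711332 shift cm [-0.31 -0.21  0.  ] turn [ 0.09  0.24 -0.13] F [-8.48711773  4.08592544 13.74317882] q [-0.36 -0.05  2.   -0.    1.2   0.79]
```

View pics/side7c.png

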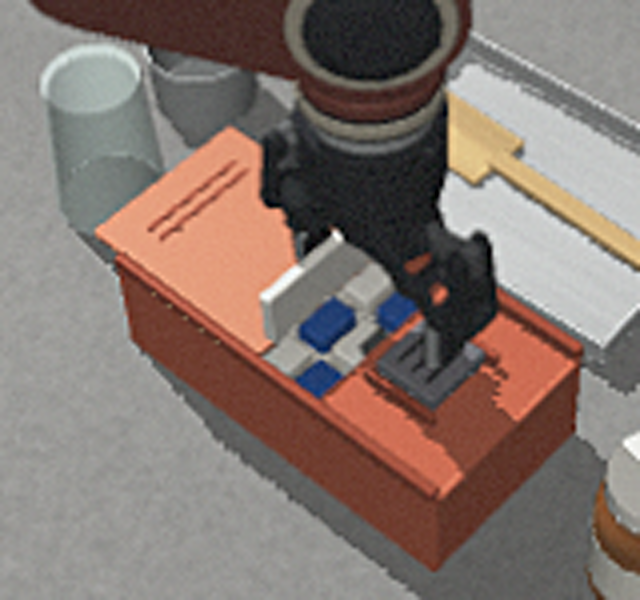

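View pics/wrist7.png

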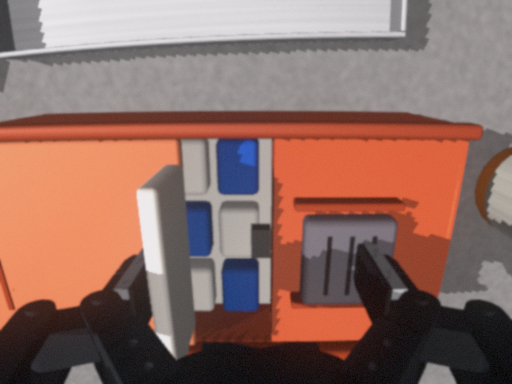

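The ridge has reached the finger: in the wrist view it covers the finger's inner face at (150,280). I'll hold longer and confirm that it has stopped.

Call:
jog_arm --steps '[[[0,0,0.2],[0,0,0]],[[0,0,0.2],[0,0,0]],[[0,0,0.2],[0,0,0]],[[0,0,0.2],[0,0,0]],[[0,0,0.2],[0,0,0]],[[0,0,0.2],[0,0,0]]]'

```text
t: 8.25
tool_pos: [0.5055, -0.1085, 0.246]
tool_rot: [3.068, 0.663, -0.017]
contact_force: [-8.1, 3.6, 14.0]
opening: 0.0853
```

```bash
python3 - <<'E'
from h import *
for n in ['wrist','side']: cv2.imwrite(f'pics/{n}8.png',ctrl.get_image(n)[:,:,::-1])
a=cv2.imread("pics/side8.png")[160:310,140:300]; cv2.imwrite("pics/side8c.png",cv2.resize(a,None,fx=4,fy=4,interpolation=cv2.INTER_CUBIC))
tell(p=np.array([.4922,-.0895,.428]))
d=cv2.absdiff(cv2.imread('pics/side7.png'),cv2.imread('pics/side8.png')).max(2); print((d>40).sum())
# lid open estimate from side lid top line: lid corner crop
p=np.array([.4922,-.0895,.428])
for op in (0,.02,.03,.035,.04,.05): print(op,((proj('side',place(p,[(.045,-.016+op,.111),(-.045,-.016+op,.111)]))-[140,160])*4).round(0).tolist())
E
```

```text
t 8.35 z 0.24600077115778257 shift cm [-0.42 -0.23  0.  ] turn [ 0.01  0.64 -0.12] F [-9.07051994  3.5786261  13.44835331] q [-0.35 -0.05  1.99 -0.01  1.2   0.79]
673
0 [[417.0, 230.0], [303.0, 329.0]]
0.02 [[389.0, 212.0], [276.0, 310.0]]
0.03 [[376.0, 203.0], [262.0, 300.0]]
0.035 [[369.0, 199.0], [256.0, 295.0]]
0.04 [[363.0, 194.0], [249.0, 290.0]]
0.05 [[349.0, 186.0], [236.0, 280.0]]
```

View pics/side8c.png

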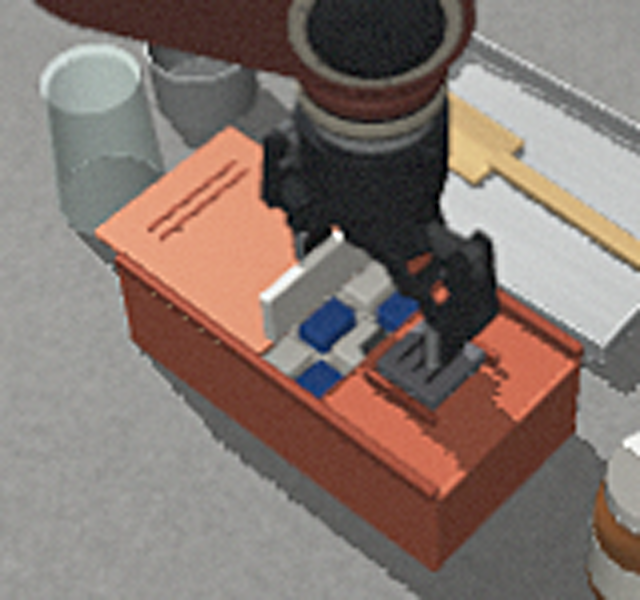

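View pics/wrist8.png

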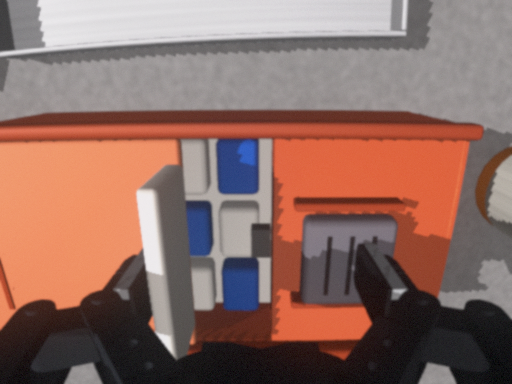

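The lid hasn't moved between the last two views: the ridge end stays at side crop (263,298), which means it is about 30 mm open. The catch is bottomed at about 13 N and the glass is clear, so I'm handing in.

```bash
python3 - <<'E'
from station import ctrl
print(ctrl.finish_job())
o=ctrl.get_obs(); print(o['t'],o['tool_pos'],o['contact_force'])
E
```

```text
the job is handed in; nothing more can be done
None
the job is handed in; nothing more can be done
```

I pressed the catch right down with one open finger and trapped the lid with the other finger, on the far side of its ridge. I handed the job in like that at about 8.4 s.

- **Catch:** the last reading showed a steady upward force of about 13 N on the tool, and the fingers were down at the hard stop.
- **Lid:** it was stopped about 30 mm open. The ridge stayed at the same pixels in views taken 0.7 s apart, with no visible movement.
- **Glass:** I estimate about 30 mm of clearance between the lid and the glass. In the pictures it and the other objects stood where they were.

**What disagreed:**
- The tips of the open fingers turned out to be about 160 mm ahead of the TCP, not 173 mm. I found the catch by force instead.
- The wrist camera's fit of the caddy was off by 3–5 px at the corners, but its centre agreed with the other two cameras to about 1.5 mm.
- While holding, the tool crept about 4 mm sideways and tilted about 0.6°, with the fingertips staying in place.

The finger-to-lid force could not be measured separately. I inferred that contact from the pictures and from the lid having stopped. No reading was available after the hand-in.

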